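# Stand a slumped archive box back in its row

### The arm

A 6-joint arm with a two-finger parallel gripper is mounted at the origin on the work surface. World frame = base frame: x ahead of the robot, y to its left, z up, the work surface at z = 0. Lengths are in mm, angles in rad, forces in N, time in s.
With the tool pointing down it reaches from about 350 to 975 mm from the base axis. Payload 7.1 kg.
Tool frame: the origin (TCP) lies at the very end of the fingers, on their centre line; the grasp point (between the pads) lies 19 mm behind it; y points along the fingers, x is the direction in which the jaws open and shut, and the axes are right-handed (so a half turn about y gives the same grasp; the last joint's range is limited). The gripper opens to 88 mm and grips with 3 to 60 N. Pads are 20 mm wide; open, the fingers measure 115 mm over their backs; the gripper's body (75 mm by 178 mm) begins 61 mm behind the grasp point.
Start: joints at [-1.235, 0.423, 1.63, -0, 1.089, -0.019], TCP at [217.143, -586.049, 196.175] pointing down, gripper open.
Joint ranges: [-3, 3], [-0.9, 2.11], [0.09, 2.58], [-1.31, 4.45], [0.11, 2.69], [-2.54, 2.54]. Speed limits (rad/s): [2.39, 2.39, 3.01, 3.14, 3.14, 3.14].

### API

Orientations are given as a rotation vector (axis times angle).
In Python, from workcell import ctrl gives the robot as it stands. The module is installed in compiled form; this text tells all that it offers.
- The arm moves only by the tool carry_out, never from a script. Its arguments are lists of equal length, an entry for each row: "delta_pos": the shift along the tool's x, y, z in cm, a list of three; "rotation": the turn, a rotation vector about the tool's x, y, z in rad, a list of three. In form: {"delta_pos": [[dx, dy, dz], ...], "rotation": [[wx, wy, wz], ...]}. A call has 1 to 12 rows; each row is the pose to reach, as a shift and turn from the pose commanded when the call began, along the tool's axes at that moment; what a row does not reach only later rows make up. A row lasts 1/12 s, in which the tool goes at most 41.7 mm and 7.16 degrees, less where a joint would pass 70% of its speed; a pose out of reach is approached as far as the arm can. A call with a gripper value outside its range is refused whole. "hand" is the closure in counts, from 0 (fully open) to 255 (shut), set as the call begins (left out, the last holds). The fingers move at their own pace and stop on an object; the grip force is fixed at half the most. Time passes only in rows, so rows that repeat a pose let the fingers close. It gives the time, the measured TCP pose, the force and the opening at its end, in the units of the state.
- ctrl.get_obs(): the state, without advancing time (a new reading comes with each control period).
- ctrl.get_image(name): name is "scene" or "top" or "wrist"; returns the picture (384x512x3 uint8, red, green, blue); there is no depth.
- ctrl.camera_info(name): a dict with "fov_y" (degrees; the focal length in pixels is half the picture's height over the tangent of half this angle, whatever the lens; pixels are square), "cx", "cy" (the principal point, pixels), "k1" (the pictures are not rectified: a ray, as slopes to the right and down, at radius r is drawn at 1 + k1 r^2 times it, then the intrinsics apply), "R" (3x3) and "t" (3): a world point X has camera coordinates R X + t; the wrist camera has in their place "T_tool_cam" (4x4, takes a point from camera to tool coordinates, whose origin is the TCP and whose axes are the tool frame's). Camera axes: x right, y down, z forward; pixel columns grow to the right and rows downward; lengths in mm; the calibration is good to about 2 mm. A picture is of the moment at which its call begins: read the wrist's pose just before it. camera_info takes no time and is no camera call.
- ctrl.close_job(): hands the job in, once; it reports no verdict.
The state is a dict: "t": time; "qpos": joint angles; "qvel": joint speeds; "joint_torque": joint torques, N m; "ee_pos": TCP position; "orientation": TCP orientation; "ft_force": force on the tool from outside, world axes, zero at the start; "moment": the same for the moment, N m; "width": finger opening in mm.
Only numpy, scipy, OpenCV 4.12 (cv2) and the standard library are available. Lean on these libraries where they do the work, as an engineer would, in place of code of your own. Each camera call takes 0.05 s, during which the arm holds its last target.

### The job

One archive box at the end of the row has slumped over onto the steel bookend. With the bookend left where it is, push the box by its overhanging top until it stands upright on its own base; then push the bookend along so that it slides the box up snug against the row and stays snug against the box. Only push: do not lift or carry anything, do not knock the box flat, and leave the other things on the table where they are.

Things in the scene. Friction and masses are not known exactly. Their poses are not given: they have to be found in the camera images.
- row: Fixed row of three upright cardboard archive boxes (each 180 deep in x, 90 thick in y, 230 tall), grey steel panel at the far end. Origin: on the table, middle of the foot of the row's open end face; y points out of that face (level), x along the boxes' depth, z up. Row at negative y; slumped box, then bookend, in line at positive y.
- slumped_box: Loose rigid box like the row's: 180 (x) x 90 (y) x 230 (z), 0.35-0.7 kg. Origin: centre of underside; z up the box. Leans 30 deg away from the row onto the bookend's top edge, on its foot edge (own y=+45, 105-140 from the row face). Its top edge (own y=+45, z=230) is 115 farther out, 200 high, overhanging the bookend's upright. Tipped back under 21 deg it falls upright by itself.
- box_center (a point): Centre of the slumped archive box, half-way up (115 above its underside).
- bookend: Loose dark steel bookend, 0.8 kg, 130 deep (x), 80 long (y). Origin: foot of the middle of its flat pressing face, which faces the row; its y points away from the row. Upright plate 110 tall, y 0 to 12; base slab 12 thick; heel bar 45 tall, y 62 to 80. Slides on the table when pushed on the heel with about 5 N (10 N with the box in front).
- heel (a point): Middle of the bookend's outer heel face, 22 above the table: the flat face, 130 wide and 45 tall, to push on. 80 from the pressing face.
- stamp: Bystander: wooden hand stamp, 40 across, 80 tall, beside the slumped box. Origin at its underside.
- tape_roll: Bystander: grey tape roll lying flat, 80 across, 30 tall. Origin at its underside.
- clip_cup: Bystander: black cup, 68 across, 70 tall. Origin at its underside.
- ink_pad: Bystander: ink pad case, 110 x 70 x 18. Origin at its underside.
- hole_punch: Bystander: hole punch, 120 x 60 x 65 tall. Origin at its underside.
- card_box: Bystander: small cardboard card box, 70 x 100 x 60 tall, in front of the row. Origin at its underside.
Things that resemble listed ones, but are neither listed nor needed, are in the scene too. What is shaped like the slumped_box but red is not meant.

How it is judged (in metres and radians):
On the way, in this order (a step that is already met when the one before it is completed fails the run):
1. the slumped box has been stood upright on its own base, the bookend still where it was (angle between slumped_box's own z axis and vertical below 0.05 rad and height (world z) of box_center above 0.11 m and distance of bookend from where it was at the start of the episode below 0.02 m), for 0.2 s.
2. the bookend has slid the box up against the row (angle between slumped_box's own z axis and vertical below 0.05 rad and height (world z) of box_center above 0.11 m and y of box_center in the frame of row below 0.051 m and y of bookend in the frame of row below 0.1 m), for 0.2 s.
At the end, for the whole second after the job is handed in: The box stands upright (within 0.05 rad) in line with the row (within 40 mm and 0.1 rad), at most 6 mm from the row's end face; the bookend stands flat behind it (within 0.15 rad) with its pressing face at most 100 mm from the row's end face (box thickness 90); all at rest (all of step 2 and y of box_center in the frame of row above 0.04 m and y of bookend in the frame of row above 0.085 m and x of box_center in the frame of row between -0.04 and 0.04 m and x of bookend in the frame of row between -0.04 and 0.04 m and angle between the y axis of slumped_box and the y axis of row, either way round below 0.1 rad and angle between the y axis of bookend and the y axis of row, either way round below 0.15 rad and angle between bookend's own z axis and vertical below 0.05 rad and linear speed of each of slumped_box, bookend below 0.02 m/s); the robot touches nothing.
It fails at once if the box was lifted (height (world z) of box_center above 0.145 m).
It fails at once if the bookend was lifted or knocked over (height (world z) of bookend above 0.015 m or angle between bookend's own z axis and vertical above 0.5 rad).
It fails at once if the box was knocked flat (angle between slumped_box's own z axis and vertical above 0.9 rad).
It fails at once if a bystander was moved more than 25 mm (distance of any of stamp, tape_roll, clip_cup, ink_pad, hole_punch, card_box from where it was at the start of the episode above 0.025 m).
It also fails if it takes over 45 s, if anything falls off the work surface, if the arm or the gripper's body presses on something with over 40 N, if the wrist force passes 120 N, or if a joint passes its speed limit or range.

## Working session

There is one attempt and no reset: what is moved stays moved. The work goes in short steps, Python scripts to look and compute and a tool call to move; the robot and the scene stay as the last step left them, time stands still between calls to the robot, and variables do not carry over. Pictures are saved under pics/ and viewed, and the job is handed in when it is done.

Besides the shell and the picture viewer there is one more tool, called by a JSON object that holds its "op" and its "data", one argument or row to a line. carry_out: Moves the arm, as the interface text tells. Its arguments: {"type":"object","properties":{"delta_pos":{"type":"array","items":{"type":"array","items":{"type":"number"}}},"rotation":{"type":"array","items":{"type":"array","items":{"type":"number"}}},"hand":{"type":"number"}},"required":["delta_pos","rotation"]}

```bash
mkdir -p pics; python3 - <<'E'
from workcell import ctrl
import cv2
print(ctrl.get_obs())
for n in ["scene","top","wrist"]:
    print(n,ctrl.camera_info(n))
for n in ["scene","top"]:
    cv2.imwrite(f"pics/{n}0.png",ctrl.get_image(n)[:,:,::-1])
E
```

```text
{'t': 0.0, 'qpos': array([-1.23501489e+00,  4.23855901e-01,  1.63068331e+00, -1.13392985e-05,
        1.08858938e+00, -1.89943135e-02]), 'qvel': array([ 9.60042936e-04,  1.23229887e-03,  9.33067734e-04, -6.94244876e-05,
        1.67788602e-03,  1.01352319e-04]), 'joint_torque': array([ 8.48882046e-04, -5.44625080e+01, -2.73667395e+01,  6.43424084e-02,
        2.27733183e-02, -1.20828586e-04]), 'ee_pos': array([ 216.94094602, -585.50745547,  195.39495077]), 'orientation': array([-1.35549447,  0.94491234, -0.94284743]), 'ft_force': array([-0.21469581,  0.0417608 ,  0.46680534]), 'moment': array([-0.0156289 , -0.00876627,  0.01428429]), 'width': 87.77318911871534}
scene {'fov_y': 57.0997631963886, 'cx': 257.1888269990985, 'cy': 189.24481645904908, 'k1': 0.0029710572135692235, 'R': array([[-0.99928602, -0.036142  , -0.01100956],
       [-0.02710298,  0.88875504, -0.4575805 ],
       [ 0.02632267, -0.45695541, -0.88910004]]), 't': array([ 467.71909656,   36.21515992, 1090.2472962 ])}
top {'fov_y': 55.83658396527393, 'cx': 252.23732962176894, 'cy': 187.82770391910591, 'k1': -0.007642213804991826, 'R': array([[-0.00920555, -0.99995563,  0.00199976],
       [-0.994599  ,  0.00894944, -0.10340569],
       [ 0.1033832 , -0.00294086, -0.99463725]]), 't': array([ 44.71667159, 465.65812011, 974.2616462 ])}
wrist {'fov_y': 71.57998782397394, 'cx': 260.58150172410336, 'cy': 190.00399578192304, 'k1': -0.05540346249885583, 'T_tool_cam': array([[ 9.99999978e-01,  1.07455725e-04, -1.79788903e-04,
        -2.10737126e-01],
       [ 2.02868569e-04, -2.83358316e-01,  9.59014089e-01,
        -1.88130332e+02],
       [ 5.21068739e-05, -9.59014105e-01, -2.83358331e-01,
         7.85886263e+01],
       [ 0.00000000e+00,  0.00000000e+00,  0.00000000e+00,
         1.00000000e+00]])}
```

View pics/scene0.png

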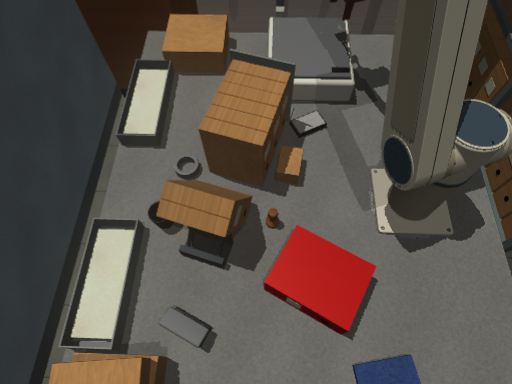

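View pics/top0.png

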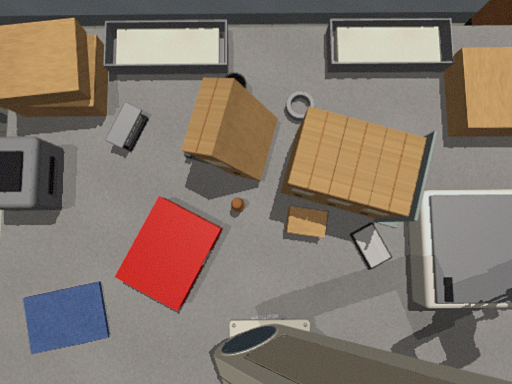

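The scene view shows the row at about (250,120), the leaning box at (205,205) and the bookend at (207,247). In the top view the row is at about (355,160) and the box at (230,130). I'll enlarge both.

```bash
python3 - <<'E'
import cv2
a=cv2.imread("pics/scene0.png")[40:280,130:330]; cv2.imwrite("pics/s0z.png",cv2.convertScaleAbs(cv2.resize(a,(500,600),interpolation=cv2.INTER_CUBIC),alpha=1.5,beta=10))
a=cv2.imread("pics/top0.png")[60:250,170:450]; cv2.imwrite("pics/t0z.png",cv2.convertScaleAbs(cv2.resize(a,(800,543),interpolation=cv2.INTER_CUBIC),alpha=1.5,beta=10))
E
```

```text
(no output)
```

View pics/s0z.png

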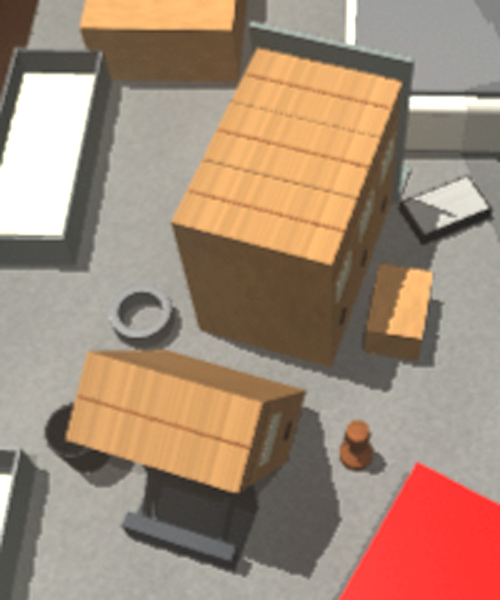

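View pics/t0z.png

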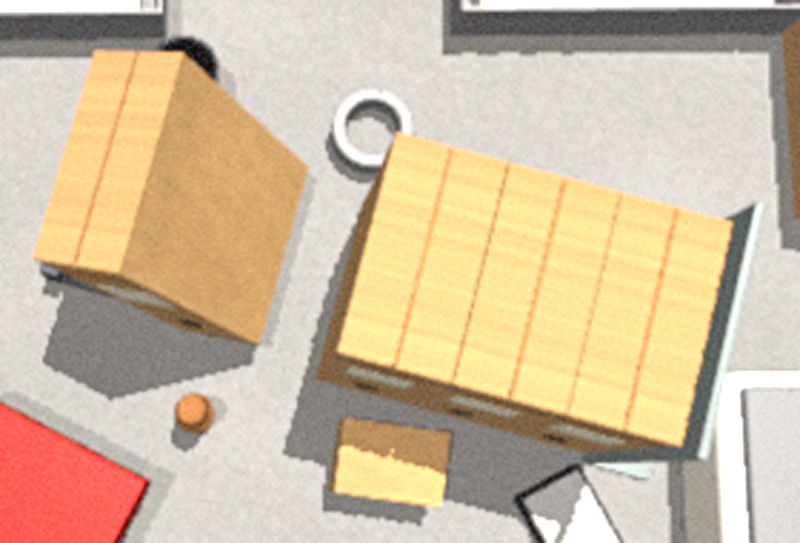

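```bash
cat > h.py <<'E'
import numpy as np, cv2
from workcell import ctrl
def ray(n,uv):
    c=ctrl.camera_info(n); f=192/np.tan(np.radians(c['fov_y']/2))
    d=np.array([(uv[0]-c['cx'])/f,(uv[1]-c['cy'])/f]); s=d.copy()
    for _ in range(10): s=d/(1+c['k1']*(s@s))
    R=np.array(c['R']);t=np.array(c['t'])
    v=R.T@np.array([s[0],s[1],1]); return -R.T@t, v/np.linalg.norm(v)
def proj(n,X):
    c=ctrl.camera_info(n); f=192/np.tan(np.radians(c['fov_y']/2))
    p=np.array(c['R'])@X+c['t']; s=p[:2]/p[2]; s=s*(1+c['k1']*(s@s)); return s*f+[c['cx'],c['cy']]
def tri(a,b):
    (o1,d1),(o2,d2)=ray('scene',a),ray('top',b)
    k=np.linalg.lstsq(np.c_[d1,-d2],o2-o1,rcond=None)[0]
    p,q=o1+k[0]*d1,o2+k[1]*d2
    return (p+q)/2,np.linalg.norm(p-q)
def plane(n,uv,z):
    o,d=ray(n,uv); return o+d*(z-o[2])/d[2]
sz=lambda u,v:np.array([130+u/2.5-.3,40+v/2.5-.3])
tz=lambda u,v:np.array([170+u/2.857-.32,60+v/2.857-.32])
E
python3 - <<'E'
from h import *
np.set_printoptions(precision=1,suppress=True)
P={}
for k,a,b in [('rowA',(175,223),(398,133)),('rowB',(332,265),(338,352)),('rowFB',(332,364),(318,378)),
 ('outA',(67,440),(96,50)),('outB',(240,492),(35,260)),('inA',(90,352),(183,52)),('inB',(263,403),(122,272)),('lowB',(304,392),(258,343)),('stamp',(358,430),(193,413))]:
    P[k],e=tri(sz(*a),tz(*b)); print(k,P[k],round(e,1))
for k,uv,z in [('FA',(205,328),0),('FB',(332,364),0),('heelA_top',(125,515),45),('heelB_top',(237,550),45),('heelA_bot',(125,529),0),('heelB_bot',(237,570),0)]:
    P[k]=plane('scene',sz(*uv),z); print(k,P[k])
d=P['rowA']-P['rowB']; print('row yaw',np.degrees(np.arctan2(d[1],d[0])))
d=P['outA']-P['outB']; print('box yaw',np.degrees(np.arctan2(d[1],d[0])),np.linalg.norm(d))
d=P['heelA_top']-P['heelB_top']; print('heel',np.degrees(np.arctan2(d[1],d[0])),np.linalg.norm(d))
E
```

```text
rowA [625.3 -87.5 227.2] 5.4
rowB [454.1 -37.3 227.6] 2.0
rowFB [454.2 -40.    2.6] 3.2
outA [709.  154.  196.1] 4.0
outB [534.5 202.3 195.8] 2.3
inA [686.8  80.3 242.4] 4.6
inB [515.2 127.7 237.5] 3.5
lowB [485.4  19.4  41. ] 1.6
stamp [419.1  80.1  70.3] 1.3
FA [619.2 -89.    0. ]
FB [452.7 -41.    0. ]
heelA_top [677.6 180.5  45. ]
heelB_top [549.3 216.1  45. ]
heelA_bot [686.6 182.9  -0. ]
heelB_bot [552.7 226.5   0. ]
row yaw -16.359773978043062
box yaw -15.462659021894847 181.01120044514104
heel -15.538048055172295 133.1618146700219
```

The measured heights (197, 227 and 41) match the text, with row yaw about -16° and its origin near (538,-64). Next I'll plan the approach.

```bash
cat >> h.py <<'E'
from scipy.spatial.transform import Rotation as Ro
YAW=np.radians(-16.0); RO=np.array([538.,-64.,0])
RX=np.array([np.cos(YAW),np.sin(YAW),0]);RY=np.array([-np.sin(YAW),np.cos(YAW),0])
TR=np.c_[RX,[0,0,-1],RY]
def W(x,y,z): return RO+x*RX+y*RY+[0,0,z]
def inrow(p): d=p-RO; return np.array([d@RX,d@RY,p[2]])
def delta(target,R=TR):
    o=ctrl.get_obs(); R0=Ro.from_rotvec(o['orientation']).as_matrix()
    print('cm',np.round(R0.T@(np.array(target)-o['ee_pos'])/10,2),'rot',np.round(Ro.from_matrix(R0.T@R).as_rotvec(),3))
def state():
    o=ctrl.get_obs(); print('t',o['t'],'pos',o['ee_pos'].round(1),'row',inrow(o['ee_pos']).round(1),'F',o['ft_force'].round(2),'q',o['qpos'].round(2))
E
python3 - <<'E'
from h import *
np.set_printoptions(precision=2,suppress=True)
state(); print(Ro.from_rotvec(ctrl.get_obs()['orientation']).as_matrix())
delta([217,-586,380]);delta(W(5,330,380))
print(W(5,330,380))
E
```

```text
t 0.1 pos [ 217.  -585.6  195.5] row [-164.8 -589.8  195.5] F [ 0.09 -0.45 -0.38] q [-1.23  0.42  1.63 -0.    1.09 -0.02]
[[ 0.35 -0.    0.94]
 [-0.94  0.    0.35]
 [-0.   -1.    0.  ]]
cm [  0.02 -18.45  -0.01] rot [-0.   -0.94 -0.  ]
cm [-64.07 -18.36  68.18] rot [-0.   -0.94 -0.  ]
[633.77 251.84 380.  ]
```

{"op": "carry_out", "data": {
  "delta_pos": [
    [0,-4,0],
    [0,-8,0],
    [0,-12,0],
    [0,-16,0],
    [0,-18.4,0],
    [-3,-18.4,3],
    [-6,-18.4,6],
    [-9,-18.4,9],
    [-12,-18.4,12],
    [-15,-18.4,15],
    [-18,-18.4,19],
    [-21,-18.4,22]
  ],
  "rotation": [
    [0,0,0],
    [0,0,0],
    [0,0,0],
    [0,0,0],
    [0,0,0],
    [0,0,0],
    [0,0,0],
    [0,0,0],
    [0,0,0],
    [0,0,0],
    [0,0,0],
    [0,0,0]
  ]
}}

```text
t: 1.1
ee_pos: [345.3, -322.3, 380.0]
orientation: [-1.356, 0.944, -0.944]
ft_force: [1.7, -0.0, 1.3]
width: 87.7
```

{"op": "carry_out", "data": {
  "delta_pos": [
    [-3,0,3],
    [-6,0,6],
    [-9,0,9],
    [-12,0,12],
    [-15,0,15],
    [-18,0,18],
    [-21,0,22],
    [-24,0,25],
    [-27,0,28],
    [-30,0,31],
    [-33,0,34],
    [-36,0,37]
  ],
  "rotation": [
    [0,-0.08,0],
    [0,-0.16,0],
    [0,-0.24,0],
    [0,-0.32,0],
    [0,-0.4,0],
    [0,-0.48,0],
    [0,-0.56,0],
    [0,-0.64,0],
    [0,-0.72,0],
    [0,-0.8,0],
    [0,-0.88,0],
    [0,-0.94,0]
  ]
}}

```text
t: 2.1
ee_pos: [560.0, 129.1, 379.8]
orientation: [-1.561, 0.214, -0.213]
ft_force: [0.7, -0.6, -0.1]
width: 88.0
```

```bash
python3 - <<'E'
from h import *
state(); delta(W(8,345,380))
E
```

```text
t 2.1 pos [560.  129.1 379.8] row [-32.1 191.6 379.8] F [ 0.69 -0.6  -0.06] q [ 0.21  0.19  1.53 -0.    1.42  0.48]
cm [ 4.13 -0.03 15.31] rot [ 0.     0.008 -0.001]
```

{"op": "carry_out", "data": {
  "delta_pos": [
    [1,0,3.5],
    [2,0,7],
    [3,0,11],
    [4.1,0,15.3],
    [4.1,0,15.3]
  ],
  "rotation": [
    [0,0,0],
    [0,0,0],
    [0,0,0],
    [0,0,0],
    [0,0.008,0]
  ]
}}

```text
t: 2.52
ee_pos: [642.5, 268.4, 377.6]
orientation: [-1.559, 0.221, -0.219]
ft_force: [-0.9, -0.7, -0.2]
width: 87.9
```

```bash
python3 - <<'E'
from h import *
state()
cv2.imwrite("pics/w1.png",ctrl.get_image("wrist")[:,:,::-1])
cv2.imwrite("pics/top1.png",ctrl.get_image("top")[:,:,::-1])
E
```

```text
t 2.5167 pos [642.5 268.4 377.6] row [  8.8 348.3 377.6] F [-0.93 -0.68 -0.23] q [0.38 0.4  1.25 0.   1.49 0.66]
```

View pics/w1.png

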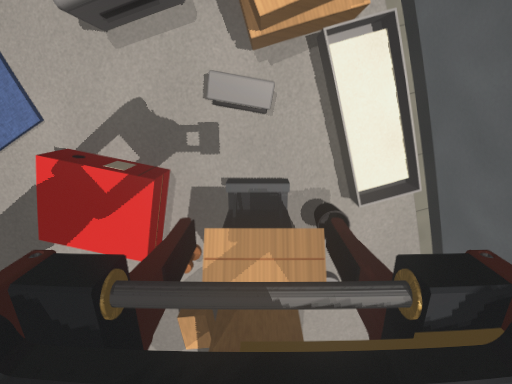

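View pics/top1.png

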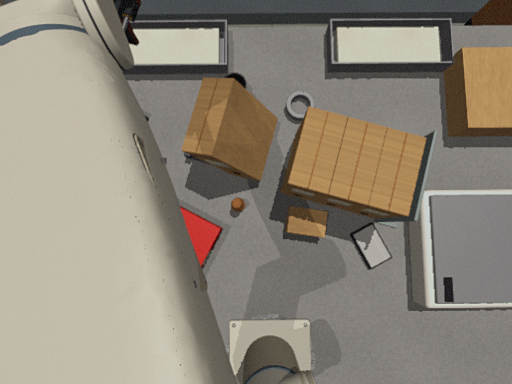

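The wrist view shows the heel's outer edge at row ~179 (columns 226–289) and the box's overhanging edge at row 228 (columns 203–326). Both look square to the tool, so I'll cast rays onto them.

```bash
cat >> h.py <<'E'
def wplane(uv,z,o):
    c=ctrl.camera_info('wrist'); f=192/np.tan(np.radians(c['fov_y']/2))
    d=np.array([(uv[0]-c['cx'])/f,(uv[1]-c['cy'])/f]); s=d.copy()
    for _ in range(10): s=d/(1+c['k1']*(s@s))
    R=Ro.from_rotvec(o['orientation']).as_matrix(); T=np.array(c['T_tool_cam'])
    v=R@T[:3,:3]@np.array([s[0],s[1],1]); p=R@T[:3,3]+o['ee_pos']
    return p+v*(z-p[2])/v[2]
E
python3 - <<'E'
from h import *
np.set_printoptions(precision=1,suppress=True)
a=cv2.imread("pics/w1.png")[160:270,170:350]; cv2.imwrite("pics/w1z.png",cv2.convertScaleAbs(cv2.resize(a,None,fx=4.4,fy=4.4,interpolation=cv2.INTER_CUBIC),alpha=1.6,beta=15))
o=ctrl.get_obs()
for uv,z in [((203,228),199),((326,228),199),((204,259),199),((222,179),45),((289,179),45)]:
    print(uv,inrow(wplane(uv,z,o)))
E
```

```text
(203, 228) [-78.6 253.9 199. ]
(326, 228) [107.  253.5 199. ]
(204, 259) [-80.7 200.7 199. ]
(222, 179) [-69.8 291.1  45. ]
(289, 179) [ 65.5 290.8  45. ]
```

View pics/w1z.png

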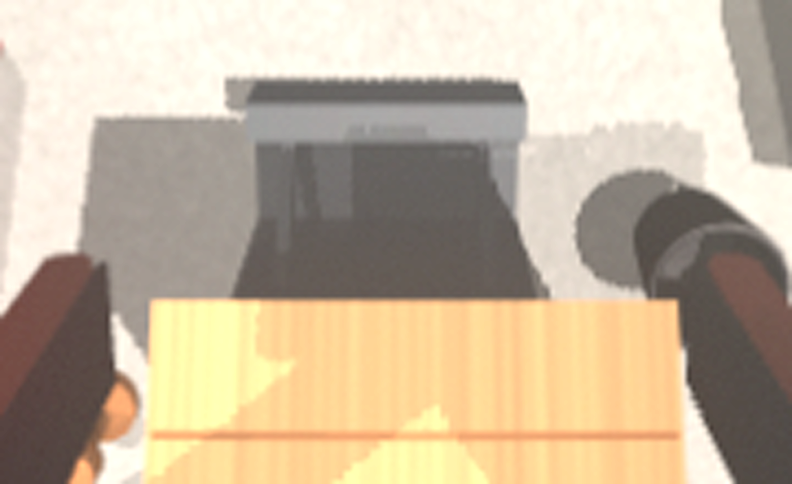

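```bash
python3 - <<'E'
from h import *
np.set_printoptions(precision=1,suppress=True)
o=ctrl.get_obs()
for uv,z in [((226,183.4),45),((289.5,183.4),45),((227,178),0),((289,178),0),((332,215),70)]:
    print(uv,inrow(wplane(uv,z,o)))
state(); delta(W(12,300,180))
E
```

```text
(226, 183.4) [-62.1 281.9  45. ]
(289.5, 183.4) [ 66.8 281.6  45. ]
(227, 178) [-65.5 282.    0. ]
(289, 178) [ 70.3 281.6   0. ]
(332, 215) [151.5 222.5  70. ]
t 2.6167 pos [640.9 264.3 378.3] row [  8.4 344.  378.3] F [ 0.4 -0.2 -0.7] q [ 0.4  0.4  1.3 -0.   1.5  0.7]
cm [ 0.4 19.8 -4.4] rot [ 0. -0. -0.]
```

{"op": "carry_out", "data": {
  "delta_pos": [
    [0.4,4,0],
    [0.4,8,0],
    [0.4,12,0],
    [0.4,16,0],
    [0.4,19.8,0],
    [0.4,19.8,-2],
    [0.4,19.8,-4.4],
    [0.4,19.8,-4.4],
    [0.4,19.8,-4.4]
  ],
  "rotation": [
    [0,0,0],
    [0,0,0],
    [0,0,0],
    [0,0,0],
    [0,0,0],
    [0,0,0],
    [0,0,0],
    [0,0,0],
    [0,0,0]
  ]
}}

```text
t: 3.37
ee_pos: [632.0, 217.7, 182.7]
orientation: [-1.559, 0.225, -0.225]
ft_force: [0.4, 0.0, 0.2]
width: 87.8
```

```bash
python3 - <<'E'
from h import *
state()
a=ctrl.get_image("wrist")[:,:,::-1];b=ctrl.get_image("scene")[:,:,::-1]
cv2.imwrite("pics/w2.png",cv2.resize(np.hstack([a,b]),(800,300)))
E
```

```text
t 3.3667 pos [632.  217.7 182.7] row [ 12.8 296.7 182.7] F [0.42 0.04 0.21] q [ 0.31  0.5   1.54 -0.    1.1   0.6 ]
```

View pics/w2.png

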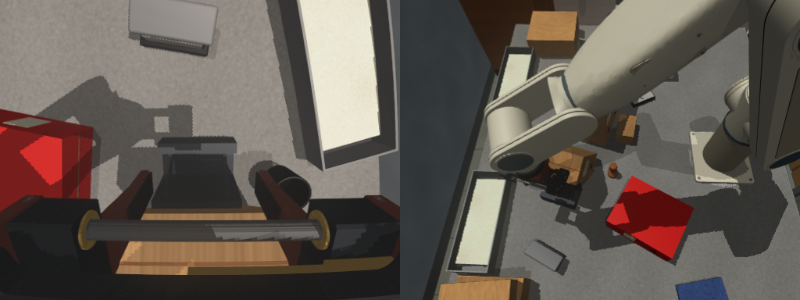

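{"op": "carry_out", "data": {
  "delta_pos": [
    [0,0,-1],
    [0,0,-2],
    [0,0,-2.6],
    [0,0,-2.9],
    [0,0,-3.2],
    [0,0,-3.5],
    [0,0,-3.8],
    [0,0,-4.1],
    [0,0,-4.4],
    [0,0,-4.7],
    [0,0,-5.0],
    [0,0,-5.0]
  ],
  "rotation": [
    [0,0,0],
    [0,0,0],
    [0,0,0],
    [0,0,0],
    [0,0,0],
    [0,0,0],
    [0,0,0],
    [0,0,0],
    [0,0,0],
    [0,0,0],
    [0,0,0],
    [0,0,0]
  ]
}}

```text
t: 4.47
ee_pos: [619.0, 172.0, 183.3]
orientation: [-1.558, 0.222, -0.224]
ft_force: [-0.9, 1.8, 3.8]
width: 88.0
```

```bash
python3 - <<'E'
from h import *
state()
a=ctrl.get_image("wrist")[:,:,::-1];b=ctrl.get_image("top")[:,:,::-1]
cv2.imwrite("pics/w3.png",cv2.resize(np.hstack([a,b]),(800,300)))
E
```

```text
t 4.4667 pos [619.  172.  183.3] row [ 12.8 249.2 183.3] F [-0.89  1.82  3.79] q [0.25 0.46 1.6  0.   1.08 0.54]
```

View pics/w3.png

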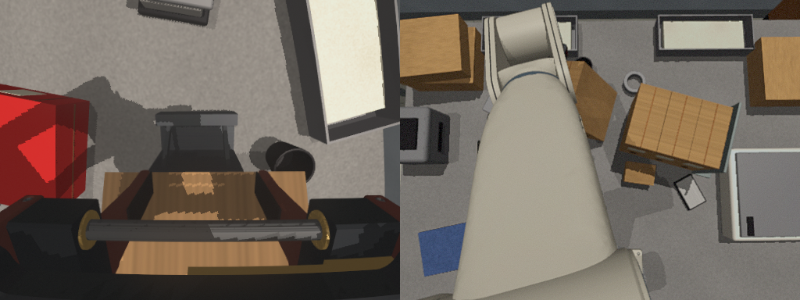

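The fingers are at y=249 with light contact, and the box edge is right at them. I'll keep pushing.

{"op": "carry_out", "data": {
  "delta_pos": [
    [0,0,-0.3],
    [0,0,-0.6],
    [0,0,-0.9],
    [0,0,-1.2],
    [0,0,-1.5],
    [0,0,-1.8],
    [0,0,-2.1],
    [0,0,-2.1]
  ],
  "rotation": [
    [0,0,0],
    [0,0,0],
    [0,0,0],
    [0,0,0],
    [0,0,0],
    [0,0,0],
    [0,0,0],
    [0,0,0]
  ]
}}

```text
t: 5.23
ee_pos: [615.3, 156.2, 189.0]
orientation: [-1.549, 0.218, -0.229]
ft_force: [-7.5, 16.5, 36.2]
width: 87.8
```

```bash
python3 - <<'E'
from h import *
state()
a=ctrl.get_image("wrist")[:,:,::-1];b=ctrl.get_image("scene")[:,:,::-1]
cv2.imwrite("pics/w4.png",cv2.resize(np.hstack([a,b]),(800,300)))
E
```

```text
t 5.2333 pos [615.3 156.2 189. ] row [ 13.6 233.  189. ] F [-7.54 16.51 36.15] q [0.23 0.44 1.62 0.01 1.07 0.51]
```

View pics/w4.png

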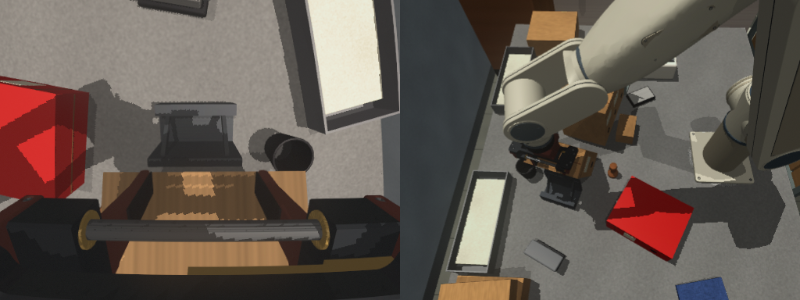

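The force is too high, 36 N upward. It points along the box side, so the box is jammed like a strut. I'll look closely before doing anything else.

```bash
python3 - <<'E'
from h import *
a=ctrl.get_image("wrist")[:,:,::-1]
cv2.imwrite("pics/w5.png",cv2.convertScaleAbs(cv2.resize(a[150:384,90:440],(800,535),interpolation=cv2.INTER_CUBIC),alpha=1.5,beta=20))
b=ctrl.get_image("scene")[:,:,::-1]
cv2.imwrite("pics/s5.png",cv2.convertScaleAbs(cv2.resize(b[90:290,120:300],(540,600),interpolation=cv2.INTER_CUBIC),alpha=1.6,beta=20))
state()
E
```

```text
t 5.4333 pos [615.4 156.5 188.9] row [ 13.6 233.3 188.9] F [-7.18 16.58 35.06] q [0.23 0.44 1.62 0.01 1.07 0.51]
```

View pics/w5.png

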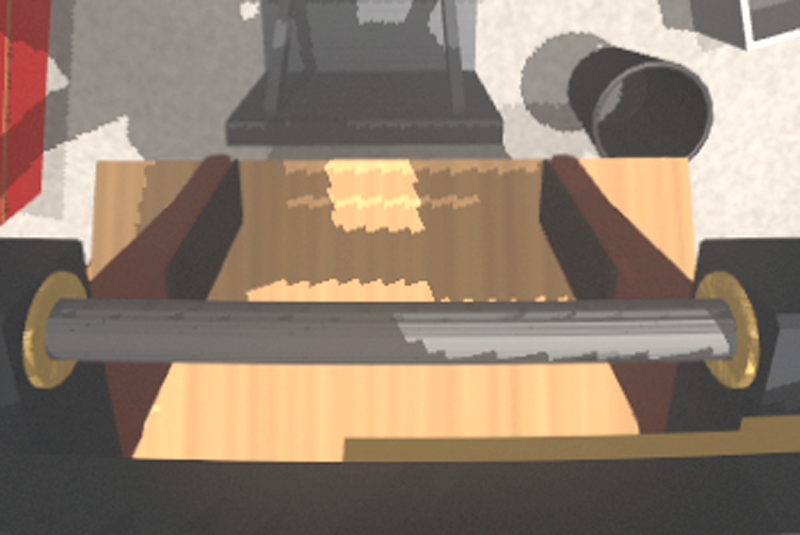

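View pics/s5.png

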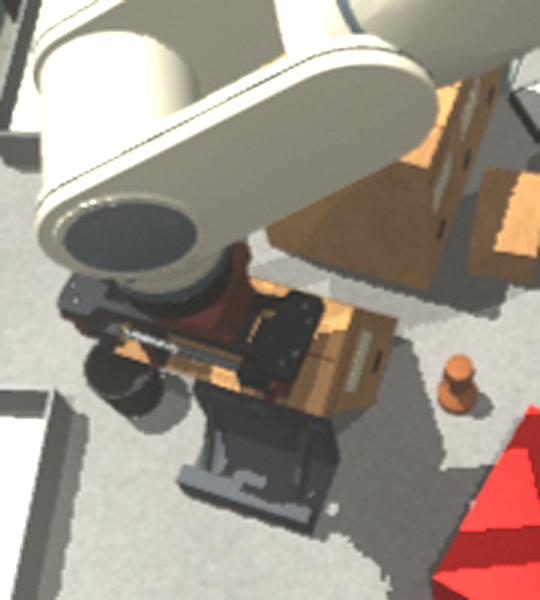

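```bash
python3 - <<'E'
from h import *
np.set_printoptions(precision=1,suppress=True)
o=ctrl.get_obs()
for (u,v) in [(230.4,228.0)]:
  for z in (180,190,200,210,220): print(z,inrow(plane('scene',(u,v),z)),inrow(wplane((132.4,219.1),z,o)),inrow(wplane((391.5,218.5),z,o)))
# bookend top plate edge outer, z=110
print(inrow(wplane((90+232*.4375,150+72*.4375),110,o)))
for uv in [(228,125),(500,125),(228,145),(505,145)]: print(uv,inrow(wplane((90+uv[0]*.4375,150+uv[1]*.4375),110,o)))
E
```

```text
180 [-77.9 226.  180. ] [-89.3 230.  180. ] [120.3 228.9 180. ]
190 [-80.  229.4 190. ] [-84.1 234.  190. ] [114.9 232.9 190. ]
200 [-82.  232.7 200. ] [-78.9 238.  200. ] [109.5 237.  200. ]
210 [-84.1 236.1 210. ] [-73.7 242.1 210. ] [104.1 241.1 210. ]
220 [-86.2 239.5 220. ] [-68.6 246.1 220. ] [ 98.7 245.2 220. ]
[-57.2 243.4 110. ]
(228, 125) [-61. 218. 110.]
(500, 125) [ 65.7 217.1 110. ]
(228, 145) [-61.8 208.1 110. ]
(505, 145) [ 68.6 207.1 110. ]
```

```bash
python3 - <<'E'
from h import *
ims=[]
for n in (2,3,4):
    a=cv2.imread(f"pics/w{n}.png")[:,:400]
    ims.append(cv2.convertScaleAbs(cv2.resize(a[130:290,60:340],(560,320),interpolation=cv2.INTER_CUBIC)[:, :],alpha=1.4,beta=10))
cv2.imwrite("pics/cmp.png",cv2.resize(np.vstack(ims[:2]),(640,600)))
E
```

```text
(no output)
```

View pics/cmp.png

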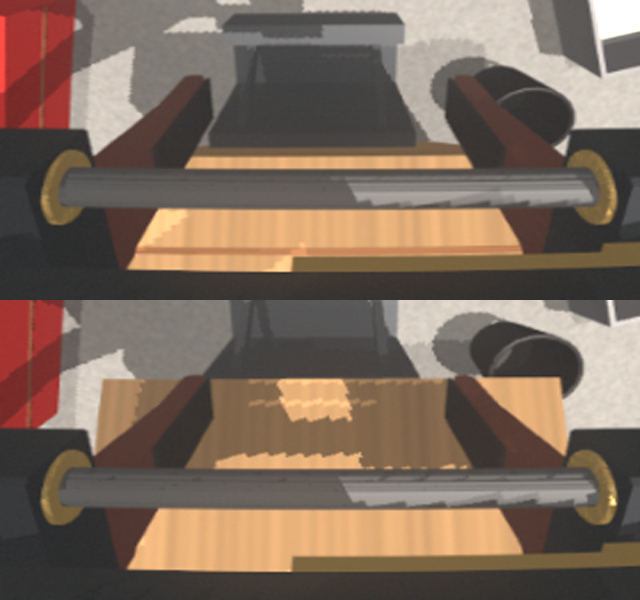

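```bash
python3 - <<'E'
from h import *
np.set_printoptions(precision=2,suppress=True)
o=ctrl.get_obs(); R=TR
F=R.T@o['ft_force'];M=R.T@o['moment']
print('tool F',F,'M',M, 'F.M',F@M/np.linalg.norm(F)/np.linalg.norm(M))
p=np.cross(F,M)/(F@F)*1000
print('pt',p,'dir',F/np.linalg.norm(F), Ro.from_rotvec(o['orientation']).as_matrix())
print(ctrl.get_obs()['joint_torque'])
E
```

```text
tool F [-11.47 -35.06  13.96] M [2.2  0.05 2.88] F.M 0.09352224426683697
pt [-65.27  40.95  49.21] dir [-0.29 -0.89  0.35] [[ 0.96  0.01  0.28]
 [-0.28  0.01  0.96]
 [ 0.01 -1.    0.01]]
[-10.95 -34.15 -16.35  -4.85  -2.02  -0.13]
```

{"op": "carry_out", "data": {
  "delta_pos": [
    [0,-0.3,0.3],
    [0,-0.6,0.6],
    [0,-0.6,0.9],
    [0,-0.6,1.2],
    [0,-0.6,1.2]
  ],
  "rotation": [
    [0,0,0],
    [0,0,0],
    [0,0,0],
    [0,0,0],
    [0,0,0]
  ]
}}

```text
t: 5.85
ee_pos: [616.0, 163.2, 187.6]
orientation: [-1.559, 0.223, -0.223]
ft_force: [-0.2, 1.2, 1.7]
width: 87.4
```

```bash
python3 - <<'E'
from h import *
state()
a=ctrl.get_image("wrist")[:,:,::-1]
cv2.imwrite("pics/w6.png",cv2.convertScaleAbs(cv2.resize(a[150:384,90:440],(800,535),interpolation=cv2.INTER_CUBIC),alpha=1.5,beta=20))
state()
E
```

```text
t 5.85 pos [616.  163.2 187.6] row [ 12.4 239.9 187.6] F [-0.21  1.24  1.68] q [ 0.24  0.45  1.61 -0.    1.08  0.52]
t 5.9 pos [616.1 163.  187.7] row [ 12.5 239.8 187.7] F [0.27 0.8  3.14] q [ 0.24  0.45  1.61 -0.    1.08  0.52]
```

View pics/w6.png

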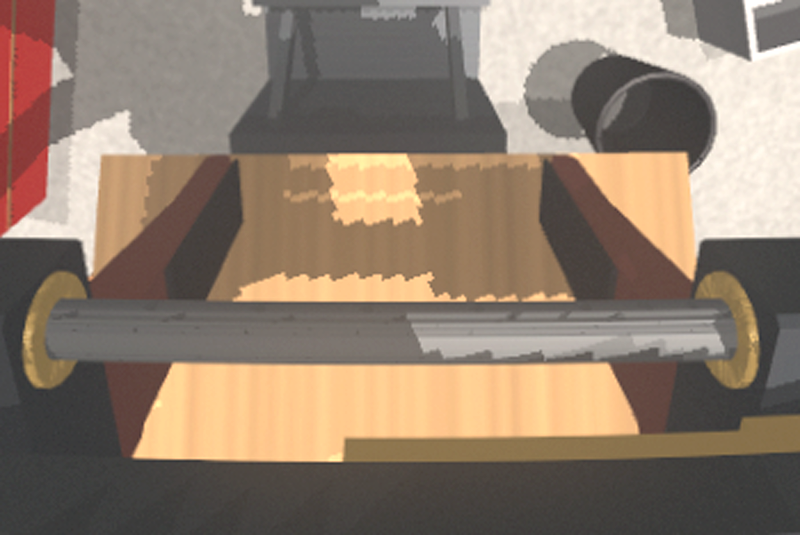

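Force is now low. The edge keeps the same place on the fingers, so it sticks there through high friction, and my level push compressed the box. I'll follow the edge's arc about its foot, rising as I push.

{"op": "carry_out", "data": {
  "delta_pos": [
    [0,-0.12,-0.25],
    [0,-0.24,-0.5],
    [0,-0.35,-0.75],
    [0,-0.46,-1.0],
    [0,-0.46,-1.0]
  ],
  "rotation": [
    [0,0,0],
    [0,0,0],
    [0,0,0],
    [0,0,0],
    [0,0,0]
  ]
}}

```text
t: 6.32
ee_pos: [612.7, 152.5, 192.7]
orientation: [-1.56, 0.224, -0.223]
ft_force: [-0.7, -0.0, 0.8]
width: 87.7
```

```bash
python3 - <<'E'
from h import *
state()
E
```

```text
t 6.3167 pos [612.7 152.5 192.7] row [ 12.1 228.7 192.7] F [-0.73 -0.02  0.81] q [ 0.23  0.44  1.62 -0.    1.09  0.51]
```

{"op": "carry_out", "data": {
  "delta_pos": [
    [0,-0.1,-0.25],
    [0,-0.2,-0.5],
    [0,-0.3,-0.75],
    [0,-0.4,-1.0],
    [0,-0.4,-1.0]
  ],
  "rotation": [
    [0,0,0],
    [0,0,0],
    [0,0,0],
    [0,0,0],
    [0,0,0]
  ]
}}

```text
t: 6.73
ee_pos: [610.3, 143.3, 197.0]
orientation: [-1.559, 0.223, -0.223]
ft_force: [0.1, -0.4, 0.5]
width: 87.7
```

```bash
python3 - <<'E'
from h import *
state()
a=ctrl.get_image("wrist")[:,:,::-1]
cv2.imwrite("pics/w7.png",cv2.convertScaleAbs(cv2.resize(a,(800,600),interpolation=cv2.INTER_CUBIC),alpha=1.5,beta=20))
E
```

```text
t 6.7333 pos [610.3 143.3 197. ] row [ 12.3 219.2 197. ] F [ 0.12 -0.37  0.46] q [ 0.21  0.42  1.62 -0.    1.09  0.5 ]
```

View pics/w7.png

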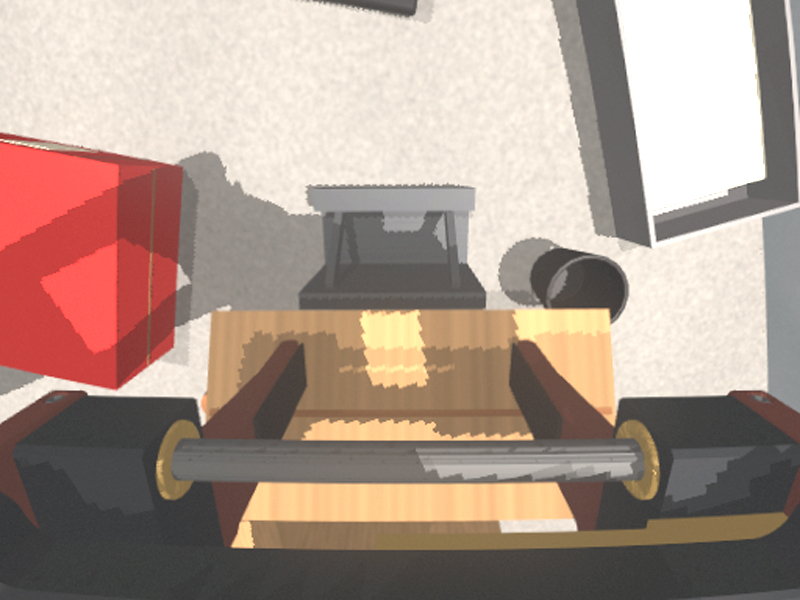

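The tips now sit over the box's top face. Their 132 px spacing for 88 mm means the open fingers end about 20 mm short of the TCP, presumably because they swing back as they open. So they have been riding on the top instead of in front of it. I'll retrace gently, then go lower.

{"op": "carry_out", "data": {
  "delta_pos": [
    [0,0.15,0.4],
    [0,0.3,0.8],
    [0,0.45,1.2],
    [0,0.6,1.6],
    [0,0.6,2.0],
    [0,0.6,2.4],
    [0,0.6,3.0],
    [0,0.6,4.0],
    [0,0.6,5.5],
    [0,0.6,7.0],
    [0,0.6,8.0],
    [0,0.6,8.0]
  ],
  "rotation": [
    [0,0,0],
    [0,0,0],
    [0,0,0],
    [0,0,0],
    [0,0,0],
    [0,0,0],
    [0,0,0],
    [0,0,0],
    [0,0,0],
    [0,0,0],
    [0,0,0],
    [0,0,0]
  ]
}}

```text
t: 7.78
ee_pos: [633.4, 223.3, 190.7]
orientation: [-1.559, 0.221, -0.222]
ft_force: [0.6, -0.8, 0.5]
width: 88.0
```

```bash
python3 - <<'E'
from h import *
state()
a=ctrl.get_image("wrist")[:,:,::-1]
cv2.imwrite("pics/w8r.png",a)
cv2.imwrite("pics/w8.png",cv2.convertScaleAbs(cv2.resize(a,(800,600),interpolation=cv2.INTER_CUBIC),alpha=1.5,beta=20))
b=ctrl.get_image("scene")[:,:,::-1]
cv2.imwrite("pics/s8.png",cv2.convertScaleAbs(cv2.resize(b[90:290,120:300],(540,600),interpolation=cv2.INTER_CUBIC),alpha=1.6,beta=20))
E
```

```text
t 7.7833 pos [633.4 223.3 190.7] row [ 12.5 302.4 190.7] F [ 0.64 -0.83  0.47] q [0.32 0.5  1.52 0.   1.12 0.6 ]
```

View pics/w8.png

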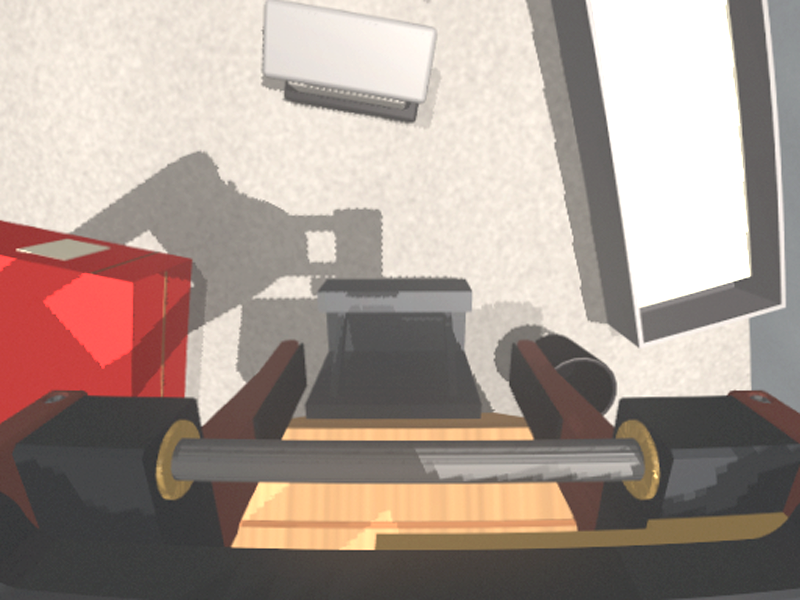

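View pics/s8.png

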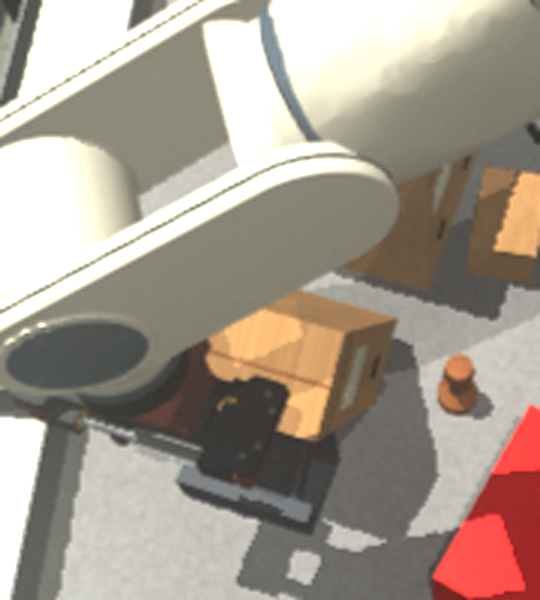

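```bash
python3 - <<'E'
from h import *
np.set_printoptions(precision=1,suppress=True)
o=ctrl.get_obs(); state()
for uv,z in [((260,428/1.5625),200),((260,417/1.5625),195),((318/1.5625,291/1.5625),45),((470/1.5625,291/1.5625),45),((320/1.5625,279/1.5625),0),((471/1.5625,279/1.5625),0)]: print(uv,inrow(wplane(uv,z,o)))
E
```

```text
t 7.8833 pos [632.6 221.2 190.5] row [ 12.3 300.2 190.5] F [0.5 0.5 0.3] q [ 0.3  0.5  1.5 -0.   1.1  0.6]
(260, 273.92) [ 12.1 258.1 200. ]
(260, 266.88) [ 12.1 261.2 195. ]
(203.52, 186.24) [-61.7 285.5  45. ]
(300.8, 186.24) [ 65.1 285.   45. ]
(204.8, 178.56) [-69.1 284.6   0. ]
(301.44, 178.56) [ 72.6 284.    0. ]
```

{"op": "carry_out", "data": {
  "delta_pos": [
    [0,1.5,0],
    [0,3.0,0],
    [0,3.0,0],
    [0,3.0,-1.2],
    [0,3.0,-2.4],
    [0,3.0,-3.2],
    [0,2.9,-3.5],
    [0,2.8,-3.8],
    [0,2.6,-4.1],
    [0,2.5,-4.4],
    [0,2.4,-4.7],
    [0,2.4,-4.7]
  ],
  "rotation": [
    [0,0,0],
    [0,0,0],
    [0,0,0],
    [0,0,0],
    [0,0,0],
    [0,0,0],
    [0,0,0],
    [0,0,0],
    [0,0,0],
    [0,0,0],
    [0,0,0],
    [0,0,0]
  ]
}}

```text
t: 8.88
ee_pos: [619.6, 175.1, 167.2]
orientation: [-1.559, 0.223, -0.223]
ft_force: [0.3, -0.2, -0.4]
width: 87.6
```

```bash
python3 - <<'E'
from h import *
state()
a=ctrl.get_image("wrist")[:,:,::-1]
cv2.imwrite("pics/w9.png",cv2.convertScaleAbs(cv2.resize(a,(800,600),interpolation=cv2.INTER_CUBIC),alpha=1.5,beta=20))
E
```

```text
t 8.8833 pos [619.6 175.1 167.2] row [ 12.6 252.3 167.2] F [ 0.32 -0.21 -0.35] q [ 0.26  0.48  1.61 -0.    1.05  0.54]
```

View pics/w9.png

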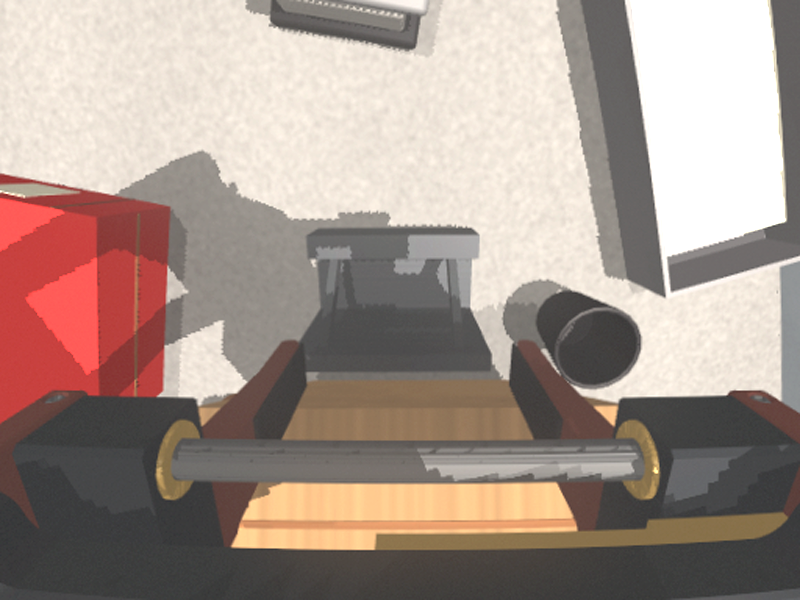

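The fingers are now in front of the outer face, visible at rows 378–408, and the box is tipping with them under a small force. I'll continue along the arc.

{"op": "carry_out", "data": {
  "delta_pos": [
    [0,-0.1,-0.25],
    [0,-0.2,-0.5],
    [0,-0.3,-0.75],
    [0,-0.4,-1.0],
    [0,-0.5,-1.25],
    [0,-0.6,-1.5],
    [0,-0.7,-1.75],
    [0,-0.8,-2.0],
    [0,-0.8,-2.2],
    [0,-0.8,-2.2]
  ],
  "rotation": [
    [0,0,0],
    [0,0,0],
    [0,0,0],
    [0,0,0],
    [0,0,0],
    [0,0,0],
    [0,0,0],
    [0,0,0],
    [0,0,0],
    [0,0,0]
  ]
}}

```text
t: 9.77
ee_pos: [613.3, 153.9, 174.9]
orientation: [-1.559, 0.223, -0.223]
ft_force: [-0.1, 0.4, 0.5]
width: 87.9
```

```bash
python3 - <<'E'
from h import *
state()
a=ctrl.get_image("wrist")[:,:,::-1]
cv2.imwrite("pics/w10.png",cv2.convertScaleAbs(cv2.resize(a,(800,600),interpolation=cv2.INTER_CUBIC),alpha=1.5,beta=20))
E
```

```text
t 9.7667 pos [613.3 153.9 174.9] row [ 12.3 230.2 174.9] F [-0.05  0.4   0.5 ] q [ 0.23  0.46  1.63 -0.    1.05  0.51]
```

View pics/w10.png

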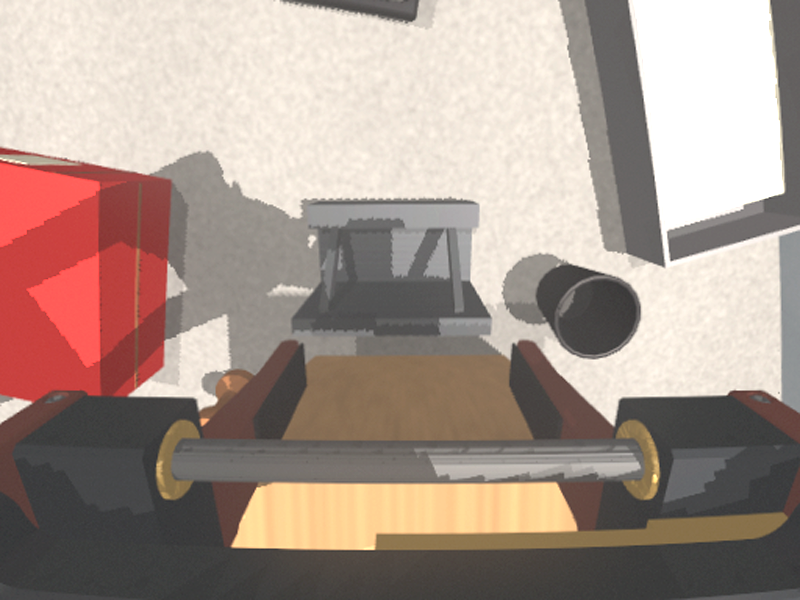

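{"op": "carry_out", "data": {
  "delta_pos": [
    [0,-0.1,-0.25],
    [0,-0.1,-0.5],
    [0,-0.1,-0.75],
    [0,-0.2,-1.0],
    [0,-0.2,-1.0],
    [0,-0.2,-1.0]
  ],
  "rotation": [
    [0,0,0],
    [0,0,0],
    [0,0,0],
    [0,0,0],
    [0,0,0],
    [0,0,0]
  ]
}}

```text
t: 10.32
ee_pos: [610.6, 144.5, 176.9]
orientation: [-1.559, 0.223, -0.223]
ft_force: [0.0, 0.4, -0.9]
width: 88.1
```

```bash
python3 - <<'E'
from h import *
state()
a=ctrl.get_image("wrist")[:,:,::-1]
cv2.imwrite("pics/w11.png",cv2.convertScaleAbs(cv2.resize(a,(800,600),interpolation=cv2.INTER_CUBIC),alpha=1.5,beta=20))
b=ctrl.get_image("scene")[:,:,::-1]
cv2.imwrite("pics/s11.png",cv2.convertScaleAbs(cv2.resize(b[90:290,120:300],(540,600),interpolation=cv2.INTER_CUBIC),alpha=1.6,beta=20))
E
```

```text
t 10.3167 pos [610.6 144.5 176.9] row [ 12.3 220.5 176.9] F [ 0.05  0.39 -0.9 ] q [0.21 0.45 1.64 0.   1.05 0.5 ]
```

View pics/w11.png

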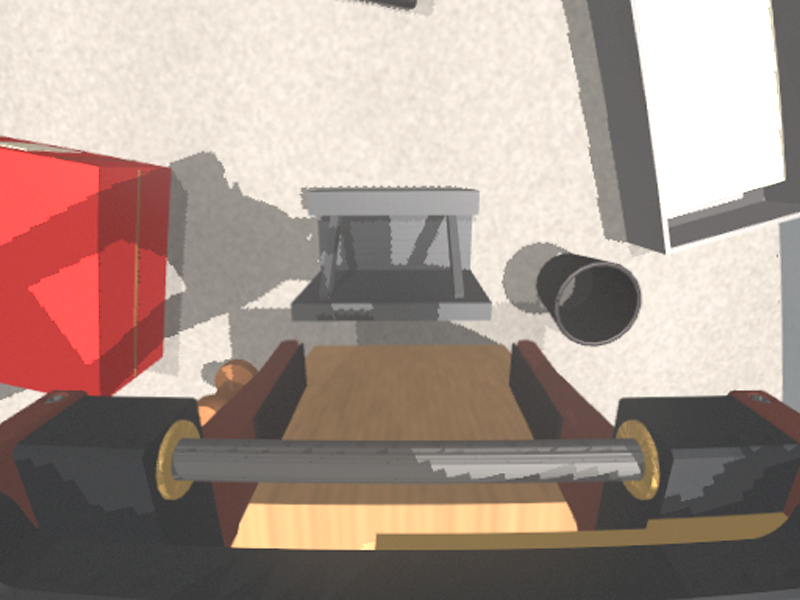

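View pics/s11.png

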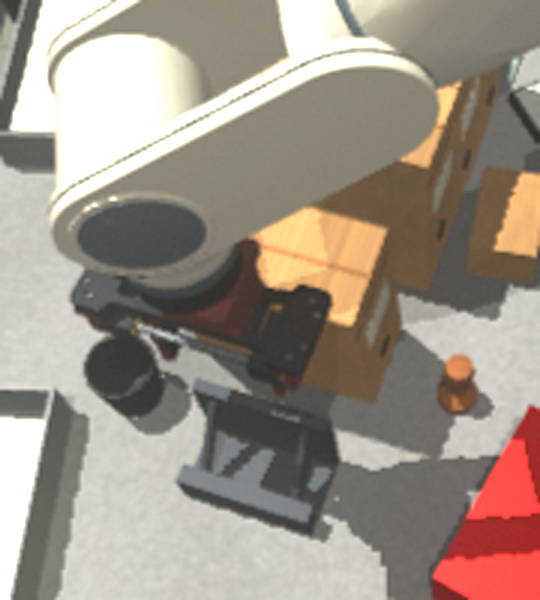

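The box looks upright with the bookend in place. I'll back out and check clearances, including the red box and tray next to the gripper.

{"op": "carry_out", "data": {
  "delta_pos": [
    [0,0,2],
    [0,0,5],
    [0,0,9],
    [0,0,11.5],
    [0,0,11.5],
    [0,0,11.5]
  ],
  "rotation": [
    [0,0,0],
    [0,0,0],
    [0,0,0],
    [0,0,0],
    [0,0,0],
    [0,0,0]
  ]
}}

```text
t: 10.92
ee_pos: [642.6, 256.3, 176.3]
orientation: [-1.56, 0.221, -0.221]
ft_force: [0.5, -0.5, 0.5]
width: 87.5
```

```bash
python3 - <<'E'
from h import *
np.set_printoptions(precision=1,suppress=True)
state()
a=ctrl.get_image("wrist")[:,:,::-1]
cv2.imwrite("pics/w12.png",cv2.convertScaleAbs(cv2.resize(a,(800,600),interpolation=cv2.INTER_CUBIC),alpha=1.5,beta=20))
b=ctrl.get_image("scene")[:,:,::-1];t=ctrl.get_image("top")[:,:,::-1]
cv2.imwrite("pics/s12.png",b); cv2.imwrite("pics/t12.png",t)
cv2.imwrite("pics/st12.png",cv2.convertScaleAbs(cv2.resize(np.hstack([b[60:320,60:380],t[40:300,160:460]]),(800,335)),alpha=1.4,beta=20))
print(inrow(plane('scene',(245,223.3),0)),inrow(plane('scene',(239.3,198.3),230)))
E
```

```text
t 10.9167 pos [642.6 256.3 176.3] row [ 12.3 336.8 176.3] F [ 0.5 -0.5  0.5] q [ 0.4  0.5  1.5 -0.   1.1  0.6]
[-77.5 137.9   0. ] [-82.5 165.1 230. ]
```

View pics/w12.png

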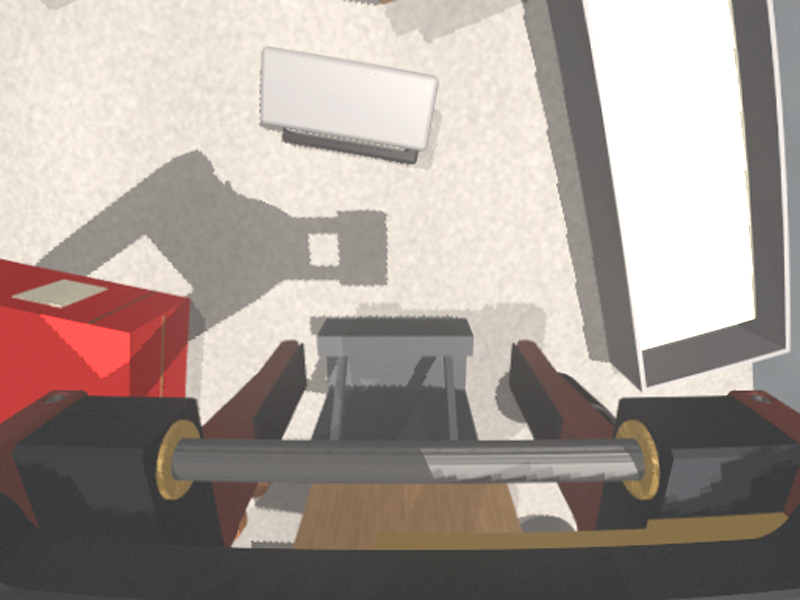

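View pics/st12.png

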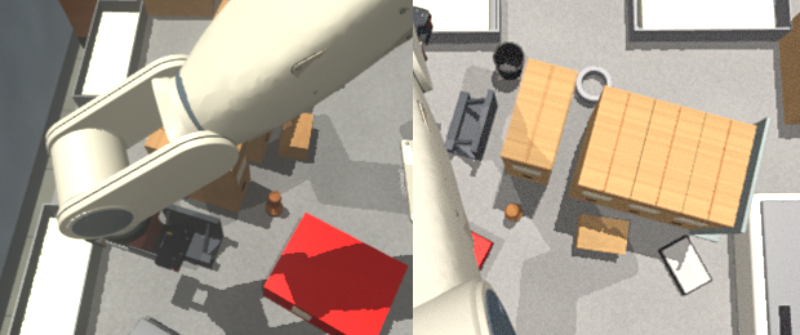

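```bash
python3 - <<'E'
from h import *
np.set_printoptions(precision=1,suppress=True)
o=ctrl.get_obs()
t=cv2.imread("pics/t12.png")
cv2.imwrite("pics/t12z.png",cv2.convertScaleAbs(cv2.resize(t[70:210,180:340],(800,700))[:600],alpha=1.4,beta=20))
print('roll', inrow(plane('top',(299.7,105.9),30)))
for uv in [(188,297),(132,333),(133,390)]: print('red',inrow(wplane(np.array(uv)/1.5625,90,o)))
for uv in [(645,388),(545,0),(640,348)]: print('tray',inrow(wplane(np.array(uv)/1.5625,50,o)))
for uv in [(318,336),(472,336)]: print('heel top',inrow(wplane(np.array(uv)/1.5625,45,o)))
E
```

```text
roll [159.8  13.7  30. ]
red [-140.3  332.5   90. ]
red [-186.8  305.5   90. ]
red [-195.8  259.    90. ]
tray [217.9 236.8  50. ]
tray [106.6 527.3  50. ]
tray [207.1 274.4  50. ]
heel top [-60.9 285.1  45. ]
heel top [ 66.3 284.4  45. ]
```

View pics/t12z.png

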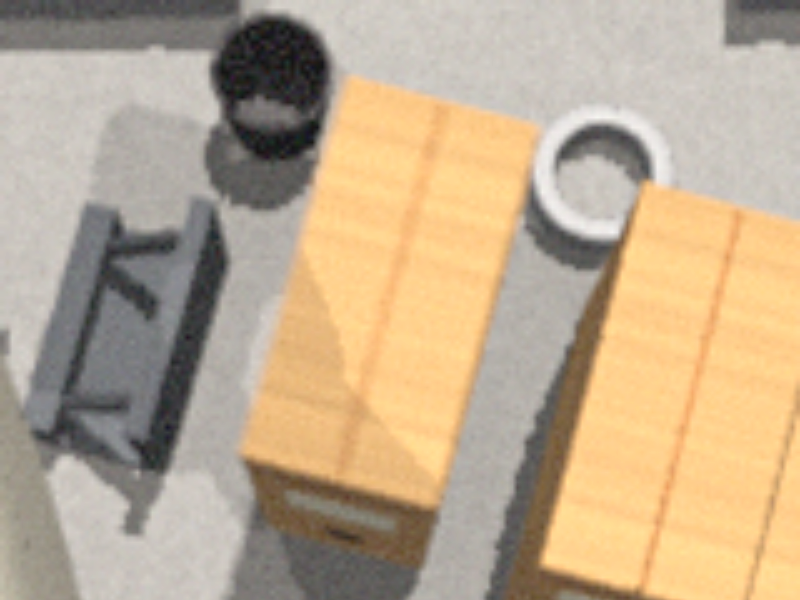

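```bash
python3 - <<'E'
from h import *
np.set_printoptions(precision=1,suppress=True)
f=lambda u,v:(180+u/5-.4,70+v/5-.4)
for n,uv in [('boxIn',(538,127)),('boxIn',(437,507)),('boxOut',(345,75)),('boxOut',(243,452)),('row',(645,183)),('row',(545,570))]: print(n,inrow(plane('top',f(*uv),230)))
for uv in [(205,200),(155,470)]:print('plate',inrow(plane('top',f(*uv),110)))
state(); delta(W(3,325,5))
E
```

```text
boxIn [104.2  55.5 230. ]
boxIn [-74.3  54.  230. ]
boxOut [104.4 145.5 230. ]
boxOut [-73.5 142.7 230. ]
row [ 92.    2.7 230. ]
row [-88.5   1.1 230. ]
plate [ 66.8 210.9 110. ]
plate [-75.3 196.5 110. ]
t 11.0667 pos [642.4 254.1 176.5] row [ 12.6 334.5 176.5] F [ 0.  -0.3  0.5] q [ 0.4  0.5  1.5 -0.   1.1  0.6]
cm [-0.9 17.1 -0.9] rot [ 0. -0. -0.]
```

All checks agree. The box top measures 178×90 at height 230, the gap to the row is about 52 mm, and its yaw is in line. The bystanders and red box are clear of the push path. I'll go down behind the heel.

{"op": "carry_out", "data": {
  "delta_pos": [
    [-0.9,3.5,0],
    [-0.9,7,0],
    [-0.9,10,0],
    [-0.9,13,0],
    [-0.9,15,0],
    [-0.9,16.5,0],
    [-0.9,17,0],
    [-0.9,17,-0.9],
    [-0.9,17,-0.9]
  ],
  "rotation": [
    [0,0,0],
    [0,0,0],
    [0,0,0],
    [0,0,0],
    [0,0,0],
    [0,0,0],
    [0,0,0],
    [0,0,0],
    [0,0,0]
  ]
}}

```text
t: 11.82
ee_pos: [631.7, 247.5, 7.5]
orientation: [-1.559, 0.223, -0.224]
ft_force: [0.8, 0.4, 0.4]
width: 87.6
```

```bash
python3 - <<'E'
from h import *
state()
a=ctrl.get_image("wrist")[:,:,::-1]
cv2.imwrite("pics/w13.png",cv2.convertScaleAbs(cv2.resize(a,(800,600),interpolation=cv2.INTER_CUBIC),alpha=1.5,beta=20))
E
```

```text
t 11.8167 pos [631.7 247.5   7.5] row [  4.2 325.3   7.5] F [0.78 0.4  0.41] q [ 0.36  0.73  1.59 -0.    0.82  0.64]
```

View pics/w13.png

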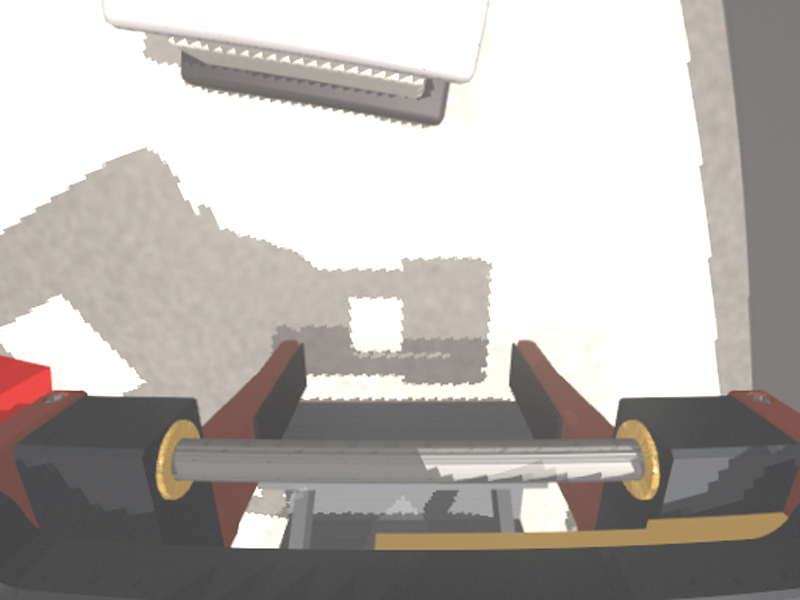

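The fingers are behind the heel and inside its width, with the heel face at row ~400. Now I'll push.

{"op": "carry_out", "data": {
  "delta_pos": [
    [0,0,-1],
    [0,0,-2],
    [0,0,-2.6],
    [0,0,-3.1],
    [0,0,-3.6],
    [0,0,-4.1],
    [0,0,-4.6],
    [0,0,-5.1],
    [0,0,-5.6],
    [0,0,-6.1],
    [0,0,-6.1]
  ],
  "rotation": [
    [0,0,0],
    [0,0,0],
    [0,0,0],
    [0,0,0],
    [0,0,0],
    [0,0,0],
    [0,0,0],
    [0,0,0],
    [0,0,0],
    [0,0,0],
    [0,0,0]
  ]
}}

```text
t: 12.78
ee_pos: [615.4, 190.4, 7.6]
orientation: [-1.558, 0.222, -0.225]
ft_force: [1.3, 1.5, 1.5]
width: 87.9
```

```bash
python3 - <<'E'
from h import *
state()
a=ctrl.get_image("wrist")[:,:,::-1];b=ctrl.get_image("top")[:,:,::-1]
cv2.imwrite("pics/w14.png",cv2.convertScaleAbs(cv2.resize(np.hstack([a,b]),(800,300)),alpha=1.3,beta=10))
cv2.imwrite("pics/t14.png",b)
E
```

```text
t 12.7833 pos [615.4 190.4   7.6] row [  4.2 265.8   7.6] F [1.25 1.54 1.47] q [0.28 0.69 1.67 0.   0.77 0.57]
```

View pics/w14.png

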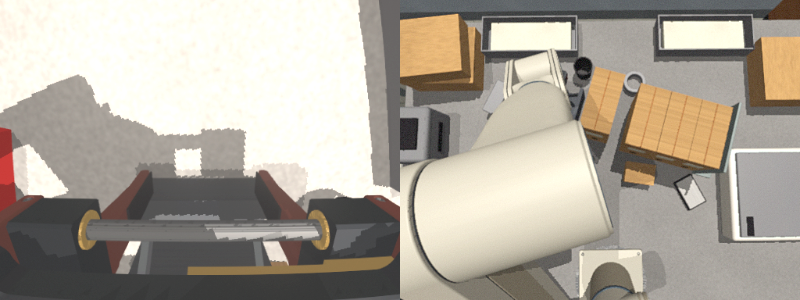

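{"op": "carry_out", "data": {
  "delta_pos": [
    [0,0,-0.5],
    [0,0,-1],
    [0,0,-1.5],
    [0,0,-2],
    [0,0,-2.5],
    [0,0,-3],
    [0,0,-3.5],
    [0,0,-4],
    [0,0,-4.5],
    [0,0,-5],
    [0,0,-5.5],
    [0,0,-5.5]
  ],
  "rotation": [
    [0,0,0],
    [0,0,0],
    [0,0,0],
    [0,0,0],
    [0,0,0],
    [0,0,0],
    [0,0,0],
    [0,0,0],
    [0,0,0],
    [0,0,0],
    [0,0,0],
    [0,0,0]
  ]
}}

```text
t: 13.88
ee_pos: [600.0, 138.1, 7.3]
orientation: [-1.558, 0.222, -0.224]
ft_force: [1.9, 4.1, 3.1]
width: 87.4
```

```bash
python3 - <<'E'
from h import *
state()
a=ctrl.get_image("wrist")[:,:,::-1];b=ctrl.get_image("top")[:,:,::-1]
cv2.imwrite("pics/w15.png",cv2.convertScaleAbs(cv2.resize(a,(600,450)),alpha=1.3,beta=10))
cv2.imwrite("pics/t15z.png",cv2.convertScaleAbs(cv2.resize(b[70:210,180:340],(800,700))[:600],alpha=1.4,beta=20))
E
```

```text
t 13.8833 pos [600.  138.1   7.3] row [  3.9 211.3   7.3] F [1.88 4.07 3.05] q [0.21 0.67 1.74 0.   0.73 0.49]
```

View pics/w15.png

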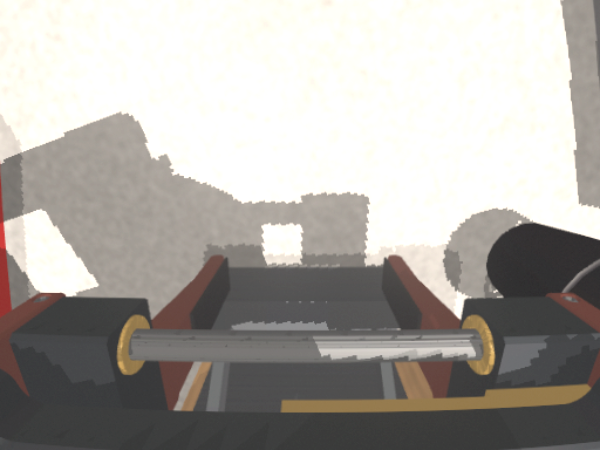

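View pics/t15z.png

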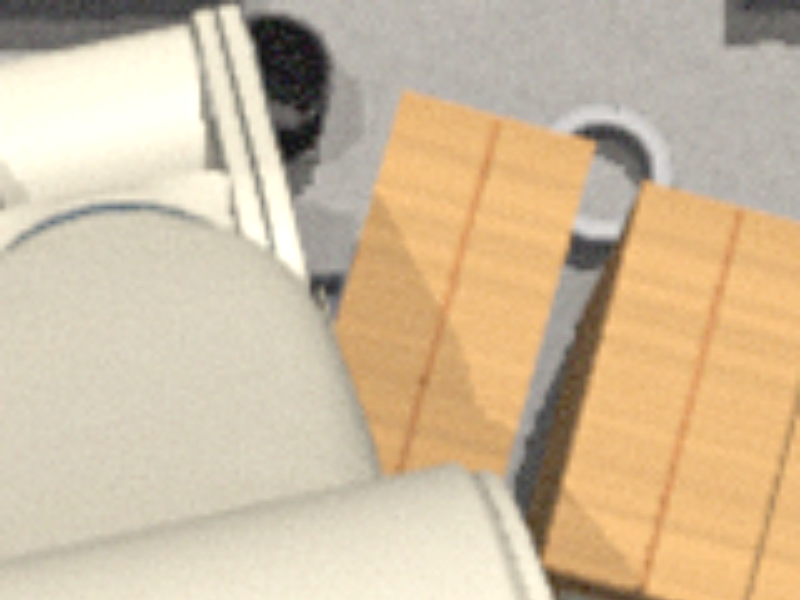

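The box slides upright and the tape roll is clear. About 25 mm remains, so I'll continue more slowly.

{"op": "carry_out", "data": {
  "delta_pos": [
    [0,0,-0.3],
    [0,0,-0.6],
    [0,0,-0.9],
    [0,0,-1.2],
    [0,0,-1.5],
    [0,0,-1.8],
    [0,0,-2.0],
    [0,0,-2.0]
  ],
  "rotation": [
    [0,0,0],
    [0,0,0],
    [0,0,0],
    [0,0,0],
    [0,0,0],
    [0,0,0],
    [0,0,0],
    [0,0,0]
  ]
}}

```text
t: 14.65
ee_pos: [594.4, 119.3, 7.3]
orientation: [-1.558, 0.222, -0.224]
ft_force: [2.7, 7.1, 2.2]
width: 87.5
```

```bash
python3 - <<'E'
from h import *
state()
b=ctrl.get_image("top")[:,:,::-1]
cv2.imwrite("pics/t16z.png",cv2.convertScaleAbs(cv2.resize(b[70:210,180:340],(800,700))[:600],alpha=1.4,beta=20))
E
```

```text
t 14.65 pos [594.4 119.3   7.3] row [  3.7 191.8   7.3] F [2.7  7.09 2.21] q [0.18 0.66 1.76 0.   0.72 0.46]
```

View pics/t16z.png

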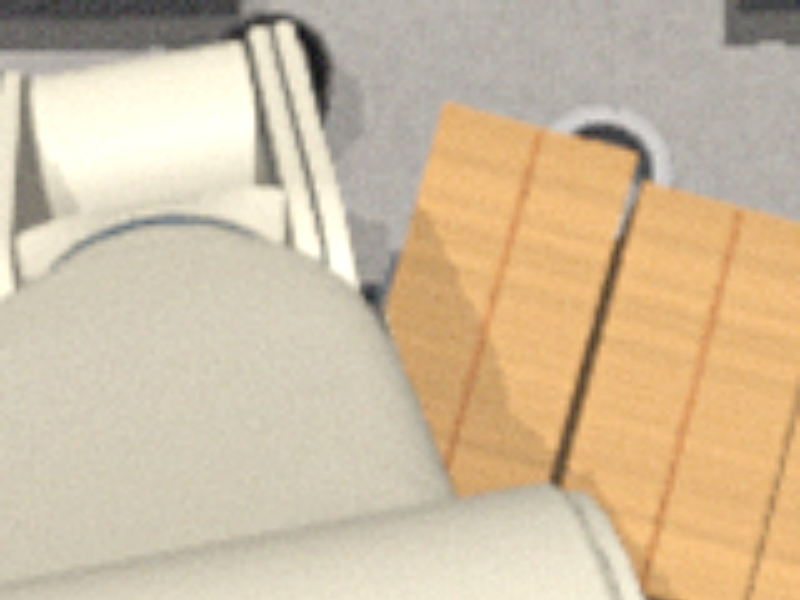

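{"op": "carry_out", "data": {
  "delta_pos": [
    [0,0,-0.15],
    [0,0,-0.3],
    [0,0,-0.45],
    [0,0,-0.6],
    [0,0,-0.6]
  ],
  "rotation": [
    [0,0,0],
    [0,0,0],
    [0,0,0],
    [0,0,0],
    [0,0,0]
  ]
}}

```text
t: 15.12
ee_pos: [592.8, 113.8, 7.2]
orientation: [-1.557, 0.222, -0.224]
ft_force: [3.1, 8.3, 2.2]
width: 87.7
```

```bash
python3 - <<'E'
from h import *
state()
b=ctrl.get_image("top")[:,:,::-1]
cv2.imwrite("pics/t17z.png",cv2.convertScaleAbs(cv2.resize(b[70:210,180:340],(800,700))[:600],alpha=1.4,beta=20))
E
```

```text
t 15.1167 pos [592.8 113.8   7.2] row [  3.7 186.1   7.2] F [3.09 8.32 2.24] q [0.17 0.65 1.77 0.   0.72 0.45]
```

View pics/t17z.png

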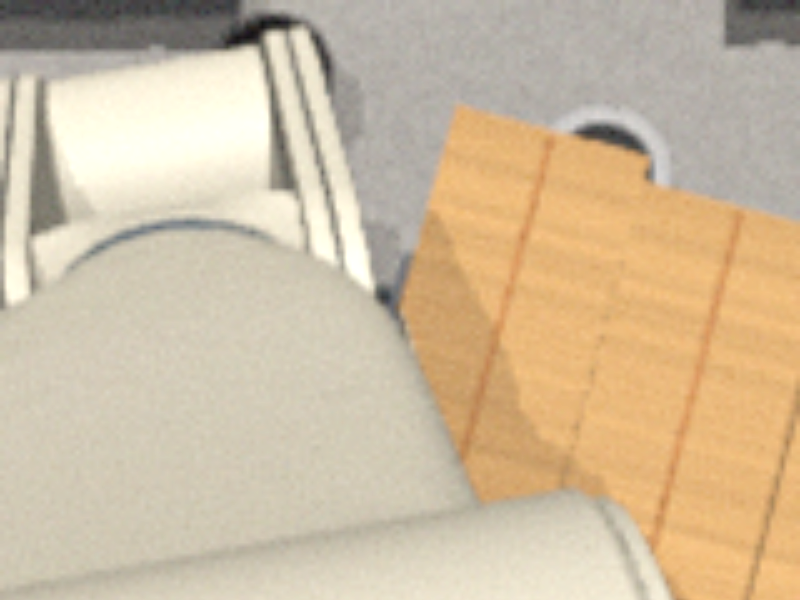

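{"op": "carry_out", "data": {
  "delta_pos": [
    [0,0,-0.1],
    [0,0,-0.2],
    [0,0,-0.3],
    [0,0,-0.3]
  ],
  "rotation": [
    [0,0,0],
    [0,0,0],
    [0,0,0],
    [0,0,0]
  ]
}}

```text
t: 15.5
ee_pos: [592.9, 113.8, 7.4]
orientation: [-1.554, 0.221, -0.226]
ft_force: [4.4, 22.6, -1.3]
width: 87.7
```

The force rose to 23 N with no further travel, so the box is snug against the row. Now I'll back out.

{"op": "carry_out", "data": {
  "delta_pos": [
    [0,0,0.2],
    [0,0,0.5],
    [0,0,1],
    [0,0,2],
    [0,0,4],
    [0,0,7],
    [0,0,10],
    [0,0,10],
    [0,-4,10],
    [0,-8,10],
    [0,-12,10],
    [0,-16,10]
  ],
  "rotation": [
    [0,0,0],
    [0,0,0],
    [0,0,0],
    [0,0,0],
    [0,0,0],
    [0,0,0],
    [0,0,0],
    [0,0,0],
    [0,0,0],
    [0,0,0],
    [0,0,0],
    [0,0,0]
  ]
}}

```text
t: 16.5
ee_pos: [618.1, 205.4, 167.7]
orientation: [-1.561, 0.224, -0.221]
ft_force: [0.2, 0.7, 0.2]
width: 87.9
```

{"op": "carry_out", "data": {
  "delta_pos": [
    [0,-4,0],
    [0,-8,2],
    [0,-12,5],
    [0,-16,8],
    [0,-20,11],
    [0,-20,14],
    [0,-20,17],
    [0,-20,20],
    [0,-20,23],
    [0,-20,25],
    [0,-20,25]
  ],
  "rotation": [
    [0,0,0],
    [0,0,0],
    [0,0,0],
    [0,0,0],
    [0,0,0],
    [0,0,0],
    [0,0,0],
    [0,0,0],
    [0,0,0],
    [0,0,0],
    [0,0,0]
  ]
}}

```text
t: 17.42
ee_pos: [688.5, 449.2, 364.2]
orientation: [-1.561, 0.222, -0.219]
ft_force: [0.4, -0.2, 0.6]
width: 87.9
```

```bash
python3 - <<'E'
from h import *
state()
b=ctrl.get_image("top")[:,:,::-1]; s=ctrl.get_image("scene")[:,:,::-1]
cv2.imwrite("pics/t18z.png",cv2.convertScaleAbs(cv2.resize(b[70:210,180:340],(800,700))[:600],alpha=1.4,beta=20))
cv2.imwrite("pics/s18.png",cv2.convertScaleAbs(cv2.resize(np.hstack([s,b]),(800,300)),alpha=1.3,beta=20))
E
```

```text
t 17.4167 pos [688.5 449.2 364.2] row [  3.2 534.8 364.2] F [ 0.41 -0.24  0.56] q [0.56 0.64 0.9  0.   1.6  0.84]
```

View pics/t18z.png

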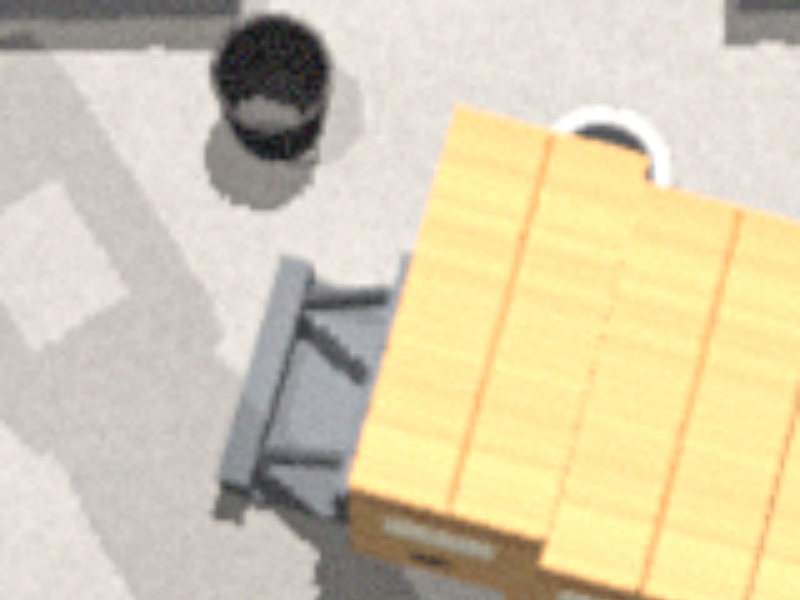

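View pics/s18.png

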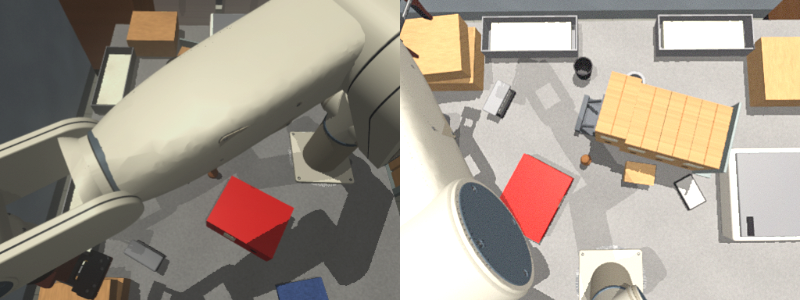

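```bash
python3 - <<'E'
from h import *
np.set_printoptions(precision=1,suppress=True)
f=lambda u,v:(180+u/5-.4,70+v/5-.4)
for n,uv,z in [('heelOut',(282,258),45),('heelOut',(222,485),45),('plateRow/box out',(408,255),110),('boxOut',(457,105),230),('boxOut',(350,485),230),('boxIn',(650,157),230),('boxIn',(545,540),230),('row',(645,183),230),('row',(543,570),230)]: print(n,inrow(plane('top',f(*uv),z)))
a=cv2.imread('pics/top0.png').astype(int); b=ctrl.get_image("top")[:,:,::-1].astype(int)
# template shifts of bystanders (top px boxes)
for n,(x,y,w,h) in dict(stamp=(228,195,18,18),roll=(285,90,30,30),ink=(352,222,42,48),card=(287,205,42,34),punch=(105,100,45,52),cup=(222,70,24,24)).items():
    T=a[y:y+h,x:x+w].astype(np.uint8); S=b[y-12:y+h+12,x-12:x+w+12].astype(np.uint8)
    r=cv2.matchTemplate(S,T,cv2.TM_CCOEFF_NORMED); _,m,_,l=cv2.minMaxLoc(r); print(n,l[0]-12,l[1]-12,round(m,2))
E
```

```text
heelOut [ 65.6 172.2  45. ]
heelOut [-64.7 169.3  45. ]
plateRow/box out [ 66.8 102.5 110. ]
boxOut [104.4  93.3 230. ]
boxOut [-75.1  93.4 230. ]
boxIn [104.2   3.6 230. ]
boxIn [-75.7   4.5 230. ]
row [ 92.    2.7 230. ]
row [-88.7   2.  230. ]
stamp 0 0 0.82
roll 0 0 0.44
ink 0 0 0.99
card 0 0 0.97
punch 0 0 0.98
cup -10 1 0.52
```

The final geometry is good: gap about 1–2 mm, bookend face about 90, yaw in line and bystanders in place. I'll hand in.

```bash
python3 -c "
from workcell import ctrl
print(ctrl.close_job())"
```

```text
the job is handed in; nothing more can be done
None
```

The slumped box was pushed upright by its overhanging top with the bookend left in place. The bookend was then pushed by its heel until the box sat snug against the row. I handed the job in at about 17.5 s, and no verdict was reported.

**Last checks, from the top view (uncertain by 2–3 mm):**
- **Box:** its top edges are parallel to the row, about 1–2 mm from the row's end face and about 12 mm off centre in x. It still has the size an upright box should have at 230 mm height.
- **Bookend:** the pressing face is about 90 mm from the row, the bookend is about 2 mm off centre, and its yaw is within about 1.5°. At the final press the force rose to 23 N with no further travel, after which the arm backed clear.
- **Bystanders:** the stamp, ink pad, card box and hole punch showed no shift in image matching. That matching was not reliable for the cup and tape roll, which were partly hidden by the box in the first or last picture. By eye both are where they were.

**What went wrong on the way:**
- **First push:** it rode up onto the box's top, with a contact force of about 36 N upward (40 N overall), because the open fingers end about 20 mm short of the TCP. I backed off, the box settled back on the bookend, and the bookend showed no measurable shift. I then pushed again from lower down.
- **Force limit:** about 40 N is right at the 40 N limit if that contact counts as the gripper's body. I judged it to be the fingertips but could not confirm that.

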